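# Put the specimen away: clear the jammed drawer, load it, shut it

### The arm

A 6-joint arm with a two-finger parallel gripper is mounted at the origin on a cart in front of the work surface, level with it; the furniture and walls round the work are solid. World frame = base frame: x ahead of the robot, y to its left, z up, the work surface at z = 0. Lengths are in mm, angles in rad, forces in N, time in s.
With the tool pointing down it reaches from about 300 to 775 mm from the base axis. Payload 14.6 kg.
Tool frame: the origin (TCP) lies midway between the tips of the shut fingers; the grasp point (between the pads) lies 19 mm behind it; z points along the fingers, y is the line along which they close (so a half turn about z gives the same grasp; the last joint's range is limited). The gripper opens to 94 mm and grips with 3 to 60 N. Pads are 16 mm wide; open, the fingers measure 119 mm over their backs; the gripper's body (75 mm by 177 mm) begins 78 mm behind the grasp point.
Start: joints at [1.096, 0.3, 1.521, -0, 1.321, -0.067], TCP at [218.121, 504.888, 205.446] pointing down, gripper open.
Joint ranges: [-3.03, 3.03], [-0.79, 2.21], [0.23, 2.52], [-1.04, 4.18], [0, 3.07], [-2.55, 2.55]. Speed limits (rad/s): [2.22, 2.22, 2.57, 3.14, 3.14, 3.14].

### API

Orientations are given as [roll, pitch, yaw] about the fixed x, y, z axes, in that order (R = Rz(yaw) Ry(pitch) Rx(roll)).
In Python, from cell import manip gives the robot as it stands.
- The arm moves only by the shell command python3 -m creep 'ROWS' [OPENING] [FORCE]. ROWS is text: rows parted by semicolons, each of 6 numbers parted by spaces: the shift along the tool's x, y, z normalised to -1 to 1, where 1 is 4 cm, then the turn, a rotation vector about the tool's x, y, z normalised to -1 to 1, where 1 is pi rad. In form: dx dy dz ax ay az; .... A call has 1 to 20 rows; each row shifts and turns the commanded pose from where the row before left it, along the tool's axes as they then stand; what a row does not reach is not made up. A row lasts 1/8 s, in which the tool goes at most 62.5 mm and 10.7 degrees, less where a joint would pass 70% of its speed; a pose out of reach is approached as far as the arm can. A call with a number of a shift or a turn outside -1 to 1 is refused whole. A call with a gripper value outside its range is refused whole. OPENING is the closure, from 0 (fully open) to 1 (shut), set as the call begins (- or left out, the last holds). The fingers move at their own pace and stop on an object; FORCE is the grip in N (left out, the last holds). Time passes only in rows, so rows that do not move let the fingers close. It gives the time, the measured TCP pose, the force, the opening and the grip force at its end, in the units of the state.
- manip.read_state(): the state, without advancing time (a new reading comes with each control period).
- manip.camera(name): name is "scene" or "side" or "wrist"; returns a dict with "color" (384x512x3 uint8, red, green, blue), "range_z" (384x512 float32, mm along the optical axis (not along the pixel's ray), 0 where there is no reading), "camera_matrix" (3x3 intrinsics, pixels), "T" (4x4, takes a point from camera to world coordinates). Camera axes: x right, y down, z forward; pixel columns grow to the right and rows downward; lengths in mm; the calibration is good to about 2 mm. The wrist camera is an equidistant fisheye: a pixel r from the principal point sees the ray r / f radians off the axis. A picture is of the moment at which its call begins.
- manip.sign_off(): hands the job in; it is judged then, once.
The state is a dict: "clock": time; "joints": joint angles; "qd": joint speeds; "effort": joint torques, N m; "eef_pos": TCP position; "eef_rot": TCP orientation; "wrist_force": force on the tool from outside, world axes, zero at the start; "moment": the same for the moment, N m; "finger_gap": finger opening in mm; "finger_force": force on a finger pad.
Only numpy, scipy, OpenCV 4.12 (cv2) and the standard library are available. Lean on these libraries where they do the work, as an engineer would, in place of code of your own. Each camera call takes 0.05 s, during which the arm holds its last target. There are 200 camera calls.

### The job

The drawer of the small bench unit cannot close because the red stain bottle was left standing in it. First take the red bottle out and stand it upright in the blue tray with the other stain bottles, then stand the green-lidded specimen cup upright in the open drawer, and finally push the drawer fully shut. Keep the red bottle upright throughout and leave the other bottles, the blue-lidded cup and the timer where they are.

Things in the scene. Friction and masses are not known exactly. Their poses are not given: they have to be found in the camera images.
- unit: fixed grey bench-top drawer unit, 230 (x) x 210 (y) x 110 (z) mm with the drawer shut, standing on the worktop. Origin: centre of its underside; its -x axis points out of the drawer front. The front edge of its casing is at x = -100 mm and the casing reaches from there to +115 mm; the underside of its top panel is 98 mm above the worktop.
- unit_drawer0 (a joint): how far the drawer is pulled out of the unit (m): 0 = fully shut, stop at about 0.158; it slides along the unit's -x and starts 0.115 to 0.14 open. It runs with about 1 N of friction and stays where it is left.
- drawer_floor (a point): centre of the drawer's inner floor, 22 mm above the worktop; axes as the unit's; it moves with the drawer. Inside, the drawer measures 185 (x) x 168 (y) mm; its thin plywood walls rise 66 mm above the floor. Its white front panel (204 mm wide, top edge 75 mm above the floor) has its outer face at x = -113.5 mm from this point.
- unit_drawer0_handle (a point): middle of the drawer's steel bar handle, which runs along the unit's y, 11 mm thick and about 115 mm long, 35 mm in front of the front panel, 72 mm above the worktop.
- red_bottle: loose red dropper bottle with a pointed cap: round body 37 mm across up to 63 mm high, shoulder above, 22 mm cap, 93 mm high in all, about 55 g. Origin: centre of its underside; z along the bottle. It starts standing on the floor of the open drawer, in front of the casing.
- bottle_tray: fixed shallow blue plastic tray, 150 (x) x 170 (y) mm, 14 mm high, walls 4 mm, floor 4 mm above the worktop. Origin: centre of its underside. Violet and brown bottles stand near x = +45 mm, y = -50 and +50 mm of it (either way round); the half towards -x is empty.
- green_cup: loose specimen cup with a green screw lid: lid 62 mm across, from 54 to 67 mm above its underside; white body below it tapering from 56 mm; about 55 g. Origin: centre of its underside; z up. It starts on one half of the grey mat and is low enough (68 mm) for the drawer to close over it.
- bench_mat: fixed flat grey mat, 110 (x) x 210 (y) mm, 3 mm thick. Origin: centre of its underside. The two cups stand at about y = -53 and +53 mm of it, either way round. Tray and mat lie one to the left and one to the right of the unit; a fixed microscope about 0.4 m tall stands farther left, beyond y = 0.5 m, so swing in from the start pose close to the robot.
- blue_cup: loose specimen cup with a blue lid, same shape, on the other half of the mat; stays there. Origin: centre of its underside.
- violet_bottle: loose violet dropper bottle, shape and origin as the red one, standing in the blue tray; stays there.
- brown_bottle: loose brown dropper bottle, shape and origin as the red one, standing in the blue tray; stays there.
- bench_timer: loose white bench timer, 48 x 66 x 52 mm, standing on the worktop; stays there. Origin: centre of its underside.
There are look-alikes about, which are no part of the job. There is more than one size of the green_cup; the job needs the smallest.

How it is judged (in metres and radians):
On the way, in this order (a step that is already met when the one before it is completed fails the run):
1. the red bottle stands upright in the blue tray, let go (x of red_bottle in the frame of bottle_tray between -0.056 and 0.056 m and y of red_bottle in the frame of bottle_tray between -0.066 and 0.066 m and z of red_bottle in the frame of bottle_tray between 0 and 0.01 m and angle between red_bottle's own z axis and vertical below 0.12 rad and linear speed of red_bottle below 0.02 m/s and contact force between red_bottle and the fingers below 0.1 N), for 0.2 s.
2. the green-lidded cup stands upright on the floor of the open drawer, let go (x of green_cup in the frame of drawer_floor between -0.066 and 0.066 m and y of green_cup in the frame of drawer_floor between -0.058 and 0.058 m and z of green_cup in the frame of drawer_floor between -0.004 and 0.006 m and angle between green_cup's own z axis and vertical below 0.12 rad and linear speed of green_cup below 0.02 m/s and contact force between green_cup and the fingers below 0.1 N and value of joint unit_drawer0 above 0.05 m), for 0.2 s.
At the end, for the whole second after the job is handed in: The red bottle stands upright (within 7 degrees) on the floor of the blue tray, the green-lidded cup stands upright (within 7 degrees) on the floor of the drawer, the drawer is shut to within 4 mm, and both are let go and at rest (all of step 1 and x of green_cup in the frame of drawer_floor between -0.066 and 0.066 m and y of green_cup in the frame of drawer_floor between -0.058 and 0.058 m and z of green_cup in the frame of drawer_floor between -0.004 and 0.006 m and angle between green_cup's own z axis and vertical below 0.12 rad and linear speed of green_cup below 0.02 m/s and contact force between green_cup and the fingers below 0.1 N and value of joint unit_drawer0 below 0.004 m); the robot touches nothing.
It fails at once if the red bottle is tipped by more than 35 degrees (angle between red_bottle's own z axis and vertical above 0.61 rad).
It fails at once if the violet bottle is moved by more than 30 mm or tipped over (distance of violet_bottle from where it was at the start of the episode above 0.03 m or angle between violet_bottle's own z axis and vertical above 0.5 rad).
It fails at once if the brown bottle is moved by more than 30 mm or tipped over (distance of brown_bottle from where it was at the start of the episode above 0.03 m or angle between brown_bottle's own z axis and vertical above 0.5 rad).
It fails at once if the blue-lidded cup is moved by more than 30 mm or tipped over (distance of blue_cup from where it was at the start of the episode above 0.03 m or angle between blue_cup's own z axis and vertical above 0.5 rad).
It fails at once if the timer is moved by more than 30 mm or tipped over (distance of bench_timer from where it was at the start of the episode above 0.03 m or angle between bench_timer's own z axis and vertical above 0.5 rad).
It also fails if it takes over 72 s, if anything falls off the work surface, if the arm or the gripper's body presses on something with over 40 N, if the wrist force passes 120 N, or if a joint passes its speed limit or range.

## Working session

There is one attempt and no reset: what is moved stays moved. The work goes in short steps, Python scripts to look and compute and a shell command to move; the robot and the scene stay as the last step left them, time stands still between calls to the robot, and variables do not carry over. Pictures are saved under pics/ and viewed, at most 10 in all, crops included, and the job is handed in when it is done.

```bash
mkdir -p pics; python3 - <<'E'
from cell import manip
import cv2,numpy as np
for n in("scene","side"):
    c=manip.camera(n); cv2.imwrite(f"pics/{n}0.png",c["color"][...,::-1]); np.savez(f"{n}0.npz",**c)
    print(n,c["T"].round(2).tolist())
s=manip.read_state(); print(s)
E
```

```text
scene [[0.63, -0.46, 0.62, -249.88], [-0.78, -0.35, 0.52, -667.45], [-0.02, -0.81, -0.58, 856.61], [0.0, 0.0, 0.0, 1.0]]
side [[1.0, 0.04, -0.04, 627.44], [0.05, -0.6, 0.79, -837.86], [0.01, -0.8, -0.61, 700.8], [0.0, 0.0, 0.0, 1.0]]
{'clock': 0.1, 'joints': array([ 1.09641532e+00,  3.00387148e-01,  1.52151259e+00, -1.05635258e-05,
        1.32069209e+00, -6.66050573e-02]), 'qd': array([ 0.00044422, -0.00206038, -0.00045906,  0.00163582, -0.00130422,
        0.00042462]), 'effort': array([ 1.65428177e-03, -5.32648873e+01, -3.53277147e+01,  7.09788501e-02,
        2.35775043e-02, -6.09687959e-05]), 'eef_pos': array([218.01475994, 504.69343068, 204.96135135]), 'eef_rot': array([-3.14059502e+00, -5.62911378e-05,  2.73381929e+00]), 'wrist_force': array([-0.30466934,  0.54354737, -0.38088631]), 'moment': array([-0.00351734,  0.02917482, -0.00947848]), 'finger_force': 0.0, 'finger_gap': 93.96739567875542}
```

```bash
python3 - <<'E'
import cv2,numpy as np
a=cv2.imread("pics/scene0.png");b=cv2.imread("pics/side0.png")
cv2.imwrite("pics/a1.png",cv2.resize(a,(800,600),interpolation=cv2.INTER_CUBIC))
cv2.imwrite("pics/b1.png",cv2.resize(b,(800,600),interpolation=cv2.INTER_CUBIC))
E
```

```text
(no output)
```

View pics/a1.png

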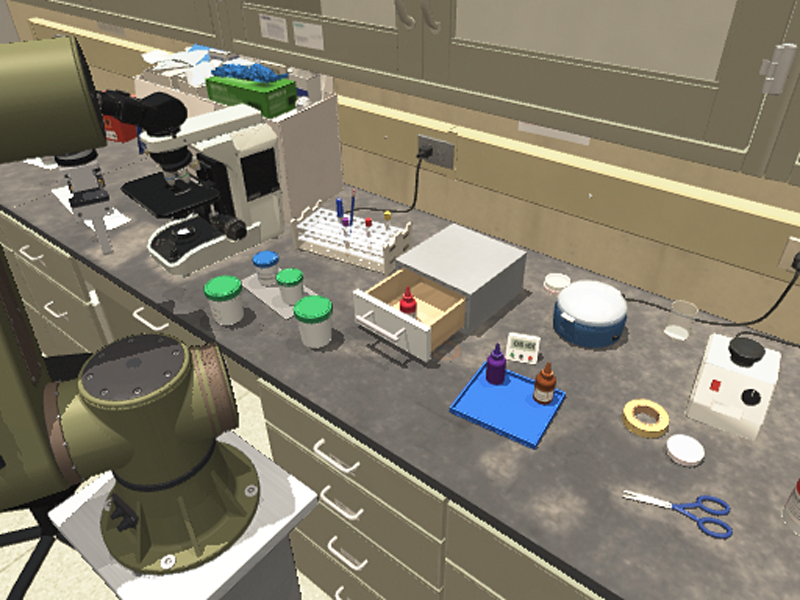

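View pics/b1.png

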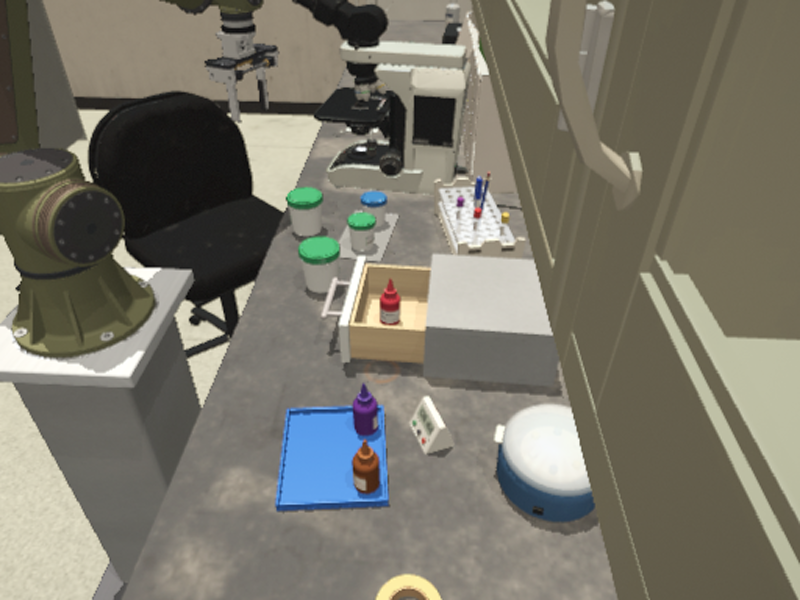

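Scene picture: red bottle in the drawer (408,303); tray (508,402) with violet (496,365) and brown (545,385) bottles; drawer front about (393,320). Green lids at (223,288), (313,308) and (290,281). The last one is the smallest and stands on the grey mat beside the blue cup (265,262), so it fits. I'll confirm it in a crop and measure.

```bash
cat > h.py <<'E'
import cv2,numpy as np
def cloud(c):
    z=c["range_z"].astype(float);K=c["camera_matrix"];v,u=np.indices(z.shape)
    p=np.stack([(u-K[0,2])/K[0,0]*z,(v-K[1,2])/K[1,1]*z,z],-1)
    w=p@c["T"][:3,:3].T+c["T"][:3,3]; w[z<=0]=np.nan
    return w
E
python3 - <<'E'
from h import *
im=cv2.imread("pics/scene0.png")
cv2.imwrite("pics/crop1.png",cv2.resize(im[140:250,110:340],None,fx=3.4,fy=3.4,interpolation=cv2.INTER_CUBIC))
for n in("scene","side"):
    c=np.load(f"{n}0.npz"); w=cloud(c); hsv=cv2.cvtColor(c["color"],cv2.COLOR_RGB2HSV); H,S,V=[hsv[...,i].astype(int) for i in range(3)]
    ok=(w[...,0]>200)&(w[...,0]<800)&(abs(w[...,1])<450)&(w[...,2]>-5)&(w[...,2]<140)
    print(n)
    cols=dict(green=(H>60)&(H<85)&(S>120),blue=(H>95)&(H<118)&(S>130),red=((H<4)|(H>172))&(S>150),violet=(H>125)&(H<160)&(S>90),brown=(H>5)&(H<14)&(S>150))
    for k,m in cols.items():
        num,l,st,ce=cv2.connectedComponentsWithStats((m&ok).astype(np.uint8))
        for i in range(1,num):
            if st[i,4]<25: continue
            p=w[l==i]; top=p[:,2].max(); q=p[p[:,2]>top-6]
            print(k,ce[i].round(),st[i,4],"lo",np.percentile(p,2,0).round(),"hi",np.percentile(p,98,0).round(),"topmean",q.mean(0).round(1))
    # unit top, drawer front/handle rim
    m=ok&(abs(w[...,2]-110)<5)&(S<60); p=w[m]
    r=cv2.minAreaRect(p[:,:2].astype(np.float32)); print("top110",len(p),r,cv2.boxPoints(r).round().tolist())
    m=ok&(abs(w[...,2]-97)<3)&(S<60)&(w[...,0]<520); print("front top",m.sum(),np.percentile(w[m],[3,50,97],0).round().tolist() if m.any() else "")
E
```

```text
scene
green [185. 177.] 144 lo [469. 238.  63.] hi [524. 294.  74.] topmean [496.9 267.   72.1]
green [142. 184.] 295 lo [325. 296.  77.] hi [397. 368.  93.] topmean [360.5 334.2  90.6]
green [200. 197.] 332 lo [392.  84.  78.] hi [465. 157.  93.] topmean [430.1 121.8  90.6]
blue [217. 133.] 29 lo [740. 335.  96.] hi [754. 347. 138.] topmean [748.1 341.7 136.6]
blue [169. 165.] 131 lo [486. 344.  62.] hi [544. 398.  74.] topmean [512.5 371.7  71.7]
blue [324. 260.] 2060 lo [ 435. -388.    2.] hi [ 587. -220.   16.] topmean [ 544.4 -234.1   47.5]
red [261. 193.] 108 lo [559. -32.  64.] hi [584.  -2. 112.] topmean [577.1 -14.4 112.2]
violet [317. 235.] 232 lo [ 537. -268.   11.] hi [ 559. -238.   89.] topmean [ 551.7 -249.9   94.6]
brown [349. 243.] 148 lo [ 548. -366.   44.] hi [ 569. -335.   93.] topmean [ 559.8 -352.   102. ]
top110 1545 ((722.9986572265625, 87.73118591308594), (452.3357849121094, 161.04891967773438), 88.79298400878906) [[638.0, -137.0], [799.0, -140.0], [808.0, 312.0], [647.0, 316.0]]
front top 167 [[502.0, -116.0, 94.0], [511.0, -37.0, 98.0], [519.0, 75.0, 100.0]]
[... 400 characters left out ...]
63.] hi [543. 394.  74.] topmean [516.5 367.7  70.9]
blue [209. 294.] 3529 lo [ 441. -392.    2.] hi [ 590. -224.   15.] topmean [ 573.9 -252.1   54.6]
red [249. 191.] 149 lo [564. -34.  62.] hi [592. -12. 109.] topmean [578.7 -16.2 110.9]
violet [233. 263.] 342 lo [ 540. -269.   12.] hi [ 572. -245.   89.] topmean [ 554.4 -252.2   97.2]
brown [234. 298.] 319 lo [ 551. -368.   17.] hi [ 582. -346.   90.] topmean [ 566.1 -352.3   93.8]
top110 2871 ((722.9634399414062, 101.21073913574219), (481.9324645996094, 156.27774047851562), 89.5351333618164) [[643.0, -139.0], [799.0, -140.0], [803.0, 342.0], [647.0, 343.0]]
front top 207 [[505.0, -119.0, 96.0], [513.0, -52.0, 98.0], [520.0, 69.0, 100.0]]
```

View pics/crop1.png

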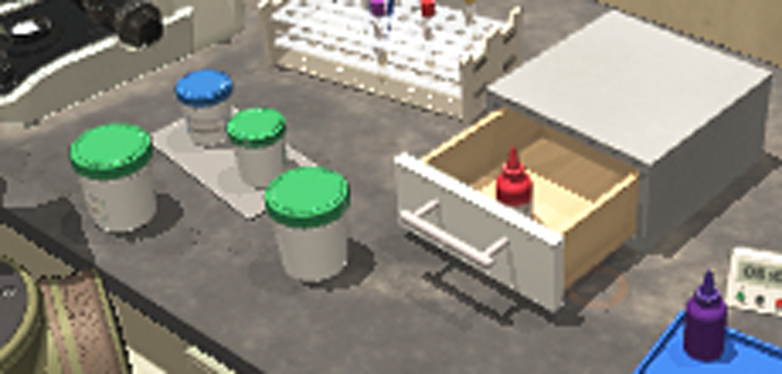

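Crop: three green-lidded cups. The small one is at (257,125), on the mat next to the blue-lidded cup (204,85). The two others are visibly larger (about 90 mm tall, lids about 73 mm across) and stand off the mat, so the target is the one at about (498,265). Next I need the unit's yaw, drawer and tray geometry.

```bash
python3 - <<'E'
from h import *
P=[]
for n in("scene","side"):
    c=np.load(f"{n}0.npz"); w=cloud(c); hsv=cv2.cvtColor(c["color"],cv2.COLOR_RGB2HSV); H,S,V=[hsv[...,i].astype(int) for i in range(3)]
    X,Y,Z=np.moveaxis(w,-1,0)
    m=(abs(Z-97)<5)&(S<60)&(X>480)&(X<530)&(Y>-150)&(Y<120); p=w[m]
    k=np.polyfit(p[:,1],p[:,0],1); print(n,"front rim x=a*y+b",k,"y",np.percentile(p[:,1],[1,99]),"x@mid med",np.median(p[:,0]))
    m=(Z>40)&(Z<90)&(S<60)&(X>485)&(X<520)&(Y>-150)&(Y<120); p=w[m]
    if len(p)>20: print(" front face",np.polyfit(p[:,1],p[:,0],1),len(p))
    m=(abs(Z-110)<4)&(S<60)&(X>600)&(X<720)&(Y>-160)&(Y<100); p=w[m]
    e=[]
    for y in range(-110,70,15):
        q=p[abs(p[:,1]-y)<8]; 
        if len(q)>5:e.append((y,q[:,0].min()))
    e=np.array(e); print(" casing front",np.polyfit(e[:,0],e[:,1],1), "y range",np.percentile(p[:,1],[0.5,99.5]))
    m=(Z>0)&(Z<20)&(H>95)&(H<118)&(S>130)&(X>400)&(X<620)&(Y<-190)
    r=cv2.minAreaRect(w[m][:,:2].astype(np.float32)); print(" tray",r)
    m=(Z>55)&(Z<87)&(S<60)&(X>450)&(X<485)&(abs(Y+20)<80); print(" handle",m.sum(),w[m].mean(0) if m.any() else "", np.percentile(w[m],[2,98],0).round().tolist() if m.any() else "")
    # lid circle fits
    for nm,h0,x0,y0,hh in(("green",(60,85),498,265,70),):
        m=(H>h0[0])&(H<h0[1])&(S>120)&(abs(Z-hh)<4)&(np.hypot(X-x0,Y-y0)<45)
        print(nm,cv2.minEnclosingCircle(w[m][:,:2].astype(np.float32)))
    m=((H<6)|(H>170))&(S>120)&(np.hypot(X-578,Y+16)<30)&(Z>30); q=w[m]
    for a in(80,90,100,106): 
        t=q[(q[:,2]>a)&(q[:,2]<a+10)]; print(" red",a,len(t),t.mean(0).round(1))
E
```

```text
scene front rim x=a*y+b [5.22066848e-02 5.12718072e+02] y [-120.89549626   79.73574982] x@mid med 510.75541056558853
 front face [3.58331701e-02 5.07298094e+02] 568
 casing front [4.34752499e-02 6.45068170e+02] y range [-133.52974608   76.87496746]
 tray ((525.6021118164062, -456.9481201171875), (157.98703002929688, 495.67138671875), 4.172826766967773)
 handle 114 [469.81589973 -22.05304134  76.02934461] [[464.0, -73.0, 70.0], [481.0, 36.0, 81.0]]
green ((499.2773132324219, 266.5611877441406), 31.757919311523438)
 red 80 17 [570.8 -19.6  84.3]
 red 90 19 [574.6 -17.4  93.8]
 red 100 8 [574.9 -16.5 104.5]
 red 106 6 [577.  -14.9 111.3]
side front rim x=a*y+b [4.94474432e-02 5.16051687e+02] y [-120.71572763   78.69805036] x@mid med 514.4380888818296
 front face [-1.36801432e-01  4.93239973e+02] 126
 casing front [4.71441824e-02 6.48559822e+02] y range [-134.16733332   76.14712168]
 tray ((513.08251953125, -298.8707580566406), (151.69677734375, 183.86077880859375), 6.30155086517334)
 handle 123 [473.9549486  -25.85101794  75.74908092] [[466.0, -73.0, 69.0], [484.0, 32.0, 79.0]]
green ((500.1058349609375, 266.49041748046875), 30.937992095947266)
 red 80 23 [578.9 -22.2  84.6]
 red 90 27 [578.9 -19.3  93.2]
 red 100 12 [579.1 -18.  104. ]
 red 106 7 [578.8 -16.7 110.9]
```

Measurements agree with the sizes given: tip z is about 113 for 115 expected, the lid is 62 mm across, the drawer is about 0.125 open and the unit yaw is about -0.047. I'm swinging in to above the red bottle at (577,-17).

```bash
cat > goto.py <<'E'
import sys,numpy as np
from cell import manip
from scipy.spatial.transform import Rotation as R
s=manip.read_state();r=R.from_euler("xyz",s["eef_rot"])
x,y,z,yaw=map(float,sys.argv[1:5])
d=np.array([x,y,z])-s["eef_pos"]
g=R.from_euler("xyz",[np.pi,0,yaw])
print("t",round(s["clock"],2),"pos",s["eef_pos"].round(1),"rot",s["eef_rot"].round(3),"gap",round(s["finger_gap"],1),"F",round(s["finger_force"],1),s["wrist_force"].round(1))
print("now-frame units",(r.inv().apply(d)/40).round(3),"goal-frame",(g.inv().apply(d)/40).round(3),"turn",((r.inv()*g).as_rotvec()/np.pi).round(4))
E
python3 -m creep '-0.8 -0.6 0 0 0 -0.058; -0.8 -0.6 0 0 0 -0.058; -0.58 -0.85 0 0 0 0; -0.58 -0.85 0 0 0 0; -0.58 -0.85 0 0 0 0; -0.58 -0.85 0 0 0 0; -0.67 -0.85 0 0 0 0; -0.67 -0.85 0 0 0 0; -0.67 -0.85 0 0 0 0; -0.67 -0.85 0 0 0 0; -0.67 -0.85 0 0 0 0; -0.67 -0.85 0 0 0 0; -0.67 -0.85 0 0 0 0; -0.67 -0.85 0 0 0 0; -0.67 -0.85 0 0 0 0; 0 0 0 0 0 0; 0 0 0 0 0 0' 0 10
python3 goto.py 577 -17 48 3.094
```

```text
clock: 2.22
eef_pos: [577.9, -16.1, 205.0]
eef_rot: [3.141, -0.001, 3.098]
wrist_force: [-0.4, -0.4, -0.6]
finger_gap: 93.8
finger_force: 0.0
t 2.23 pos [577.9 -16.1 205. ] rot [ 3.141e+00 -1.000e-03  3.098e+00] gap 93.8 F 0.0 [-0.4 -0.4 -0.6]
now-frame units [ 0.019 -0.024  3.926] goal-frame [ 0.022 -0.023  3.926] turn [ 0.0001 -0.0003  0.0013]
```

```bash
python3 -m creep '0 0 0.7 0 0 0; 0 0 0.7 0 0 0; 0 0 0.7 0 0 0; 0 0 0.6 0 0 0; 0 0 0.6 0 0 0; 0 0 0.4 0 0 0; 0 0 0.22 0 0 0; 0 0 0 0 0 0; 0 0 0 0 0 0' 0 10
python3 -m creep '0 0 0 0 0 0; 0 0 0 0 0 0; 0 0 0 0 0 0; 0 0 0 0 0 0; 0 0 0 0 0 0; 0 0 0 0 0 0; 0 0 0 0 0 0; 0 0 0 0 0 0' 1 12
python3 - <<'E'
from h import *
from cell import manip
c=manip.camera("side"); cv2.imwrite("pics/grasp.png",cv2.resize(c["color"][120:300,150:390,::-1],None,fx=3,fy=3,interpolation=cv2.INTER_CUBIC))
E
```

```text
clock: 3.35
eef_pos: [578.7, -16.4, 49.4]
eef_rot: [-3.142, 0.001, 3.098]
wrist_force: [0.4, 0.7, -0.1]
finger_gap: 93.7
finger_force: 0.0
clock: 4.35
eef_pos: [578.3, -16.4, 48.6]
eef_rot: [3.142, 0.0, 3.098]
wrist_force: [-0.3, -0.1, 0.9]
finger_gap: 36.3
finger_force: 11.9
```

View pics/grasp.png

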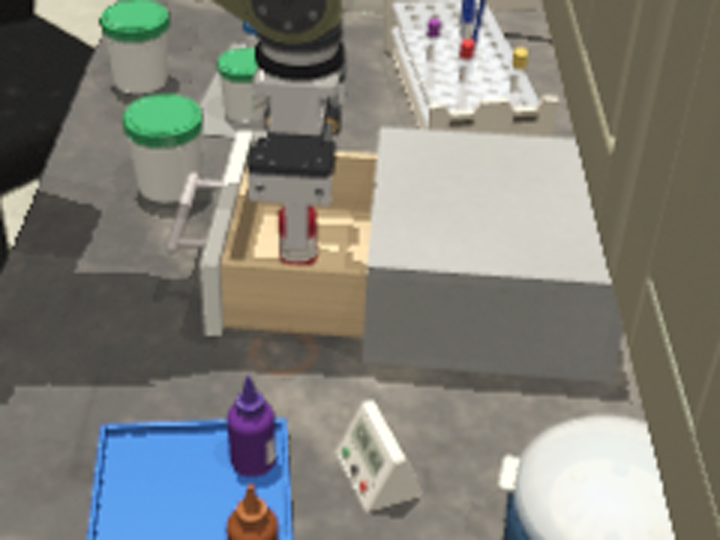

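Picture: the fingers hold the red bottle (295,225) upright in the drawer, with a 36 mm gap for its 37 mm body. Next: lift it and carry it to the empty half of the tray.

```bash
python3 -m creep '0 0 -0.3 0 0 0; 0 0 -0.5 0 0 0; 0 0 -0.6 0 0 0; 0 0 -0.6 0 0 0; 0 0 -0.6 0 0 0; 0 0 -0.5 0 0 0; 0 0 -0.3 0 0 0; 0.08 -0.3 0 0 0 0; 0.12 -0.5 0 0 0 0; 0.2 -0.75 0 0 0 0; 0.2 -0.75 0 0 0 0; 0.2 -0.75 0 0 0 0; 0.2 -0.75 0 0 0 0; 0.2 -0.75 0 0 0 0; 0.2 -0.75 0 0 0 0; 0.2 -0.75 0 0 0 0; 0.2 -0.75 0 0 0 0; 0.1 -0.45 0 0 0 0; 0 -0.2 0 0 0 0; 0 0 0 0 0 0'
python3 goto.py 488 -310 31.5 3.098
```

```text
clock: 6.9
eef_pos: [489.5, -310.9, 184.4]
eef_rot: [3.141, -0.0, 3.098]
wrist_force: [0.2, 0.0, -0.7]
finger_gap: 36.2
finger_force: 11.9
t 6.9 pos [ 489.5 -310.9  184.4] rot [ 3.141 -0.     3.098] gap 36.2 F 11.9 [ 0.2  0.  -0.7]
now-frame units [0.037 0.02  3.822] goal-frame [0.038 0.021 3.822] turn [ 0.0001 -0.0001 -0.    ]
```

```bash
python3 -m creep '0 0 0.4 0 0 0; 0 0 0.6 0 0 0; 0 0 0.6 0 0 0; 0 0 0.6 0 0 0; 0 0 0.6 0 0 0; 0 0 0.4 0 0 0; 0 0 0.25 0 0 0; 0 0 0.15 0 0 0; 0 0 0.1 0 0 0; 0 0 0.05 0 0 0; 0 0 0 0 0 0; 0 0 0 0 0 0'
```

```text
clock: 8.4
eef_pos: [489.6, -311.0, 34.9]
eef_rot: [-3.141, 0.0, 3.098]
wrist_force: [-0.2, -0.7, -0.5]
finger_gap: 36.5
finger_force: 11.9
```

```bash
python3 -m creep '0 0 0.04 0 0 0; 0 0 0.03 0 0 0; 0 0 0 0 0 0'; python3 -m creep '0 0 0.03 0 0 0; 0 0 0 0 0 0'
```

```text
clock: 8.78
eef_pos: [489.4, -310.8, 31.7]
eef_rot: [3.141, -0.0, 3.098]
wrist_force: [0.1, 0.5, -0.4]
finger_gap: 36.4
finger_force: 11.9
clock: 9.02
eef_pos: [489.5, -310.9, 30.6]
eef_rot: [-3.142, 0.0, 3.098]
wrist_force: [-0.2, 0.2, -0.5]
finger_gap: 36.1
finger_force: 11.9
```

```bash
python3 -m creep '0 0 0.02 0 0 0; 0 0 0 0 0 0'; python3 -m creep '0 0 0.02 0 0 0; 0 0 0 0 0 0'
```

```text
clock: 9.28
eef_pos: [489.8, -310.9, 30.5]
eef_rot: [-3.141, 0.001, 3.098]
wrist_force: [-1.0, 3.2, 6.3]
finger_gap: 36.0
finger_force: 12.0
clock: 9.52
eef_pos: [490.1, -310.7, 30.2]
eef_rot: [3.142, 0.001, 3.098]
wrist_force: [-1.5, 5.0, 12.0]
finger_gap: 36.3
finger_force: 12.1
```

```bash
python3 -m creep '0 0 -0.03 0 0 0; 0 0 0 0 0 0'; python3 -m creep '0 0 0 0 0 0; 0 0 0 0 0 0; 0 0 0 0 0 0; 0 0 0 0 0 0; 0 0 -0.3 0 0 0; 0 0 -0.6 0 0 0; 0 0 -0.8 0 0 0; 0 0 -0.8 0 0 0; 0 0 -0.8 0 0 0; 0 0 -0.7 0 0 0; 0 0 0 0 0 0' 0
python3 - <<'E'
from h import *
from cell import manip
c=manip.camera("side"); w=cloud(c); hsv=cv2.cvtColor(c["color"],cv2.COLOR_RGB2HSV).astype(int);H,S=hsv[...,0],hsv[...,1]
m=((H<5)|(H>172))&(S>120)&(np.hypot(w[...,0]-490,w[...,1]+311)<40); q=w[m]
print(len(q),np.percentile(q,[2,98],0).round(1).tolist(),q[q[:,2]>q[:,2].max()-8].mean(0).round(1))
cv2.imwrite("pics/placed.png",cv2.resize(c["color"][120:340,120:360,::-1],None,fx=2.5,fy=2.5,interpolation=cv2.INTER_CUBIC))
E
python3 goto.py 499.5 265.5 44 3.098
```

```text
clock: 9.78
eef_pos: [489.5, -310.9, 30.3]
eef_rot: [-3.141, 0.0, 3.098]
wrist_force: [0.3, 0.6, 3.0]
finger_gap: 36.2
finger_force: 12.0
clock: 11.15
eef_pos: [490.1, -311.3, 192.9]
eef_rot: [-3.139, 0.004, 3.098]
wrist_force: [0.9, 1.1, -0.9]
finger_gap: 94.1
finger_force: 0.0
263 [[475.5, -329.8, 11.5], [505.5, -310.3, 89.5]] [ 490.1 -313.4   93.2]
t 11.2 pos [ 489.6 -310.9  191. ] rot [-3.141e+00  1.000e-03  3.098e+00] gap 94.0 F 0.0 [ 0.  -0.4 -0.8]
now-frame units [ 0.382 14.412  3.662] goal-frame [ 0.38  14.408  3.676] turn [-0.0003  0.0004  0.0001]
```

View pics/placed.png

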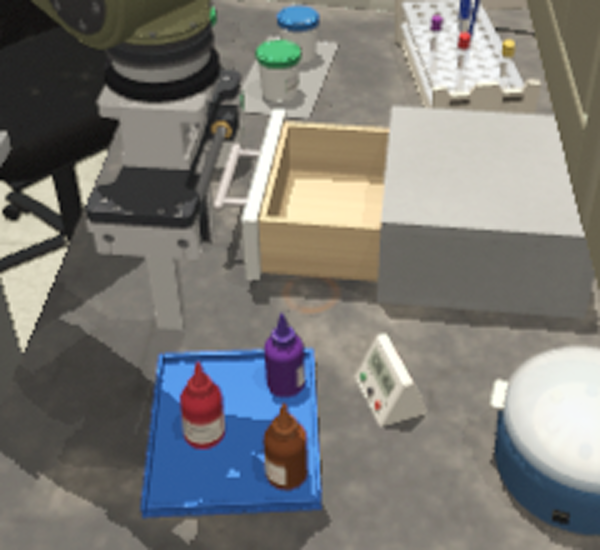

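Picture: the red bottle stands upright in the tray (202,410), the violet and brown bottles are undisturbed, and the drawer is empty. Next, the green cup.

```bash
python3 -m creep '0 0.5 0 0 0 0; 0 0.85 0 0 0 0; 0 0.85 0 0 0 0; 0 0.85 0 0 0 0; 0 0.85 0 0 0 0; 0.04 0.85 0 0 0 0; 0.04 0.85 0 0 0 0; 0.04 0.85 0 0 0 0; 0.04 0.85 0 0 0 0; 0.04 0.85 0 0 0 0; 0.04 0.85 0 0 0 0; 0.04 0.85 0 0 0 0; 0.04 0.85 0 0 0 0; 0.04 0.85 0 0 0 0; 0.04 0.85 0 0 0 0; 0 0.85 0 0 0 0; 0 0.85 0 0 0 0; 0 0.3 0 0 0 0; 0 0 0 0 0 0; 0 0 0 0 0 0'
python3 goto.py 499.5 265.5 44 3.098
python3 - <<'E'
from h import *
from cell import manip
c=manip.camera("wrist"); cv2.imwrite("pics/wrist.png",c["color"][...,::-1])
E
```

```text
clock: 13.7
eef_pos: [498.3, 264.5, 190.1]
eef_rot: [-3.141, -0.0, 3.098]
wrist_force: [0.7, -0.4, 0.5]
finger_gap: 94.0
finger_force: 0.0
t 13.7 pos [498.3 264.5 190.1] rot [-3.141 -0.     3.098] gap 94.0 F 0.0 [ 0.7 -0.4  0.5]
now-frame units [-0.03   0.028  3.652] goal-frame [-0.029  0.026  3.652] turn [-0.0001 -0.0001 -0.0001]
```

View pics/wrist.png

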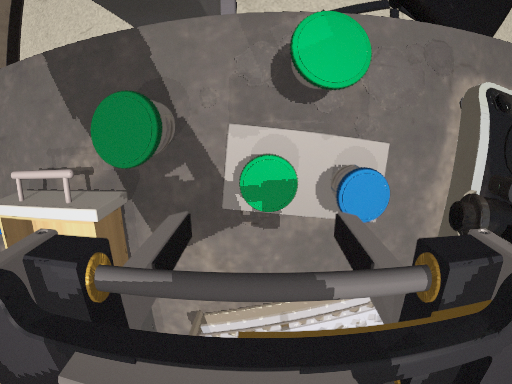

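Wrist picture: the small green lid (268,183) lies midway between the fingertips (about 185 and 340), and the blue lid (363,195) is outside them. Descending and gripping the lid.

```bash
python3 -m creep '-0.03 0.02 0.6 0 0 0; 0 0 0.7 0 0 0; 0 0 0.7 0 0 0; 0 0 0.6 0 0 0; 0 0 0.5 0 0 0; 0 0 0.35 0 0 0; 0 0 0.2 0 0 0; 0 0 0 0 0 0; 0 0 0 0 0 0'
python3 -m creep '0 0 0 0 0 0; 0 0 0 0 0 0; 0 0 0 0 0 0; 0 0 0 0 0 0; 0 0 0 0 0 0; 0 0 0 0 0 0' 1 14
python3 goto.py 499.5 265.5 184 3.098
```

```text
clock: 14.88
eef_pos: [500.0, 266.1, 44.9]
eef_rot: [3.141, 0.001, 3.098]
wrist_force: [-0.0, -0.5, 1.2]
finger_gap: 94.2
finger_force: 0.0
clock: 15.62
eef_pos: [499.7, 266.1, 44.3]
eef_rot: [3.141, 0.0, 3.098]
wrist_force: [-0.4, 1.1, 0.3]
finger_gap: 59.4
finger_force: 14.0
t 15.62 pos [499.7 266.1  44.3] rot [3.141 0.    3.098] gap 59.4 F 14.0 [-0.4  1.1  0.3]
now-frame units [ 0.005 -0.014 -3.492] goal-frame [ 0.005 -0.015 -3.492] turn [0.     0.     0.0001]
```

```bash
python3 -m creep '0 0 -0.2 0 0 0; 0 0 -0.4 0 0 0; 0 0 -0.6 0 0 0; 0 0 -0.6 0 0 0; 0 0 -0.6 0 0 0; 0 0 -0.6 0 0 0; 0 0 -0.3 0 0 0; 0 0 -0.1 0 0 0; 0 0 0 0 0 0'
python3 - <<'E'
from h import *
from cell import manip
ims=[]
for n in("side","wrist"):
    c=manip.camera(n); ims.append(c["color"][...,::-1])
    if n=="side":
        w=cloud(c);hsv=cv2.cvtColor(c["color"],cv2.COLOR_RGB2HSV).astype(int);H,S=hsv[...,0],hsv[...,1]
        q=w[(H>60)&(H<85)&(S>120)&(np.hypot(w[...,0]-500,w[...,1]-266)<60)]; print(len(q),np.percentile(q,[2,50,98],0).round().tolist())
cv2.imwrite("pics/lift.png",np.hstack([cv2.resize(ims[0][40:220,150:330],(390,390)),cv2.resize(ims[1][80:300,130:370],(390,390))]))
E
python3 goto.py 592 -25 165 3.094
```

```text
clock: 16.75
eef_pos: [499.5, 265.9, 179.9]
eef_rot: [-3.141, -0.001, 3.098]
wrist_force: [-0.1, 0.1, -0.2]
finger_gap: 59.1
finger_force: 14.0
80 [[472.0, 237.0, 199.0], [511.0, 255.0, 207.0], [526.0, 281.0, 210.0]]
t 16.85 pos [499.4 265.9 179.4] rot [-3.141e+00 -1.000e-03  3.098e+00] gap 58.9 F 14.0 [ 0.3  0.2 -0.4]
now-frame units [-2.628 -7.165  0.362] goal-frame [-2.658 -7.154  0.361] turn [-0.0002 -0.0004  0.0014]
```

View pics/lift.png

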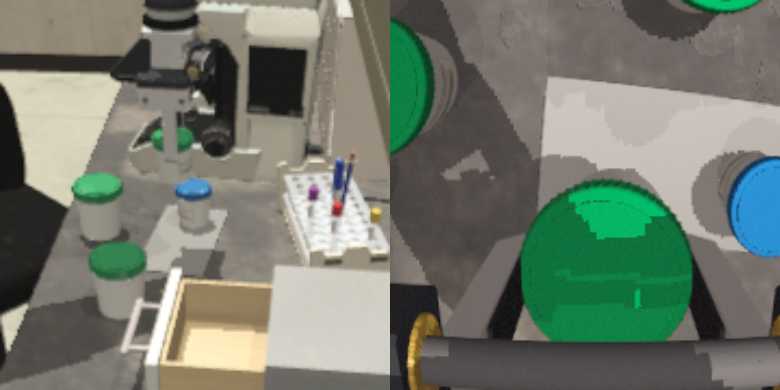

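Picture: the cup is held upright by its lid and centred between the fingers. Blue cup and large cups untouched. Carrying it over the open drawer.

```bash
python3 -m creep '-0.1 -0.3 0 0 0 0; -0.2 -0.55 0 0 0 0; -0.27 -0.75 0 0 0 0; -0.27 -0.75 0 0 0 0; -0.27 -0.75 0 0 0 0; -0.27 -0.75 0 0 0 0; -0.27 -0.75 0 0 0 0; -0.27 -0.75 0 0 0 0; -0.27 -0.75 0 0 0 0; -0.25 -0.6 0 0 0 0; -0.19 -0.45 0 0 0 0; 0 0 0 0 0 0; 0 0 0 0 0 0'
python3 goto.py 592 -25 65 3.094
```

```text
clock: 18.48
eef_pos: [592.2, -23.7, 180.1]
eef_rot: [3.141, -0.0, 3.099]
wrist_force: [0.1, 0.0, 0.0]
finger_gap: 59.2
finger_force: 14.0
t 18.48 pos [592.2 -23.7 180.1] rot [ 3.141 -0.     3.099] gap 59.2 F 14.0 [0.1 0.  0. ]
now-frame units [ 2.000e-03 -3.300e-02  2.878e+00] goal-frame [ 0.003 -0.032  2.878] turn [ 0.0001 -0.0001  0.0014]
```

```bash
python3 -m creep '0 -0.03 0.4 0 0 0; 0 0 0.6 0 0 0; 0 0 0.6 0 0 0; 0 0 0.5 0 0 0; 0 0 0.3 0 0 0; 0 0 0.2 0 0 0; 0 0 0.15 0 0 0; 0 0 0.1 0 0 0; 0 0 0 0 0 0; 0 0 0 0 0 0'
python3 -m creep '0 0 0.03 0 0 0; 0 0 0 0 0 0'; python3 -m creep '0 0 0.03 0 0 0; 0 0 0 0 0 0'
```

```text
clock: 19.73
eef_pos: [592.5, -25.5, 66.6]
eef_rot: [-3.142, 0.001, 3.098]
wrist_force: [-0.4, 0.1, -0.3]
finger_gap: 58.8
finger_force: 14.0
clock: 19.98
eef_pos: [592.3, -25.5, 65.1]
eef_rot: [-3.142, 0.0, 3.098]
wrist_force: [-0.8, -0.1, 0.3]
finger_gap: 59.0
finger_force: 14.0
clock: 20.23
eef_pos: [592.3, -25.5, 63.7]
eef_rot: [3.142, -0.0, 3.098]
wrist_force: [-0.4, 0.7, -0.5]
finger_gap: 59.4
finger_force: 14.0
```

```bash
python3 -m creep '0 0 0.02 0 0 0; 0 0 0 0 0 0'; python3 -m creep '0 0 0.02 0 0 0; 0 0 0 0 0 0'; python3 -m creep '0 0 0.02 0 0 0; 0 0 0 0 0 0'
```

```text
clock: 20.48
eef_pos: [592.5, -25.5, 63.3]
eef_rot: [-3.142, 0.0, 3.098]
wrist_force: [-0.5, -0.1, 1.9]
finger_gap: 58.9
finger_force: 14.0
clock: 20.72
eef_pos: [592.9, -25.5, 63.1]
eef_rot: [-3.141, 0.002, 3.098]
wrist_force: [-1.0, 0.1, 7.8]
finger_gap: 59.1
finger_force: 14.0
clock: 20.98
eef_pos: [593.3, -25.5, 63.0]
eef_rot: [-3.141, 0.003, 3.098]
wrist_force: [-1.2, 0.7, 13.0]
finger_gap: 59.2
finger_force: 14.0
```

The cup is touching down on the floor. Releasing, rising and checking it.

```bash
python3 -m creep '0 0 -0.05 0 0 0; 0 0 0 0 0 0'; python3 -m creep '0 0 0 0 0 0; 0 0 0 0 0 0; 0 0 0 0 0 0; 0 0 0 0 0 0; 0 0 -0.3 0 0 0; 0 0 -0.6 0 0 0; 0 0 -0.8 0 0 0; 0 0 -0.8 0 0 0; 0 0 -0.6 0 0 0; 0.3 0 0 0 0 0; 0.6 0 0 0 0 0; 0.8 0 0 0 0 0; 0.8 0 0 0 0 0; 0.8 0 0 0 0 0; 0.6 0 0 0 0 0; 0.2 0 0 0 0 0; 0 0 0 0 0 0; 0 0 0 0 0 0' 0
python3 - <<'E'
from h import *
from cell import manip
c=manip.camera("side"); w=cloud(c); hsv=cv2.cvtColor(c["color"],cv2.COLOR_RGB2HSV).astype(int);H,S=hsv[...,0],hsv[...,1]
m=(H>60)&(H<85)&(S>120)&(np.hypot(w[...,0]-592,w[...,1]+25)<50); q=w[m]
print(len(q),np.percentile(q,[2,50,98],0).round(1).tolist())
X,Y,Z=np.moveaxis(w,-1,0)
m=(Z>55)&(Z<87)&(S<60)&(X>440)&(X<490)&(abs(Y+20)<80); print("handle",m.sum(),np.percentile(w[m],[2,50,98],0).round().tolist())
cv2.imwrite("pics/cup.png",cv2.resize(c["color"][120:300,150:390,::-1],None,fx=2.5,fy=2.5,interpolation=cv2.INTER_CUBIC))
E
python3 goto.py 430 -20 54 3.094
```

```text
clock: 21.22
eef_pos: [592.2, -25.4, 63.3]
eef_rot: [3.142, -0.0, 3.098]
wrist_force: [0.2, 0.1, 1.5]
finger_gap: 59.3
finger_force: 14.0
clock: 23.48
eef_pos: [428.9, -18.4, 187.2]
eef_rot: [3.142, -0.0, 3.098]
wrist_force: [0.4, 0.6, 0.2]
finger_gap: 93.6
finger_force: 0.0
255 [[567.1, -53.4, 82.5], [591.7, -30.1, 89.8], [616.8, 0.6, 91.9]]
handle 129 [[467.0, -75.0, 70.0], [475.0, -29.0, 76.0], [488.0, 32.0, 79.0]]
t 23.52 pos [428.9 -18.4 187.2] rot [ 3.142 -0.     3.098] gap 93.7 F 0.0 [1.2 0.6 0.6]
now-frame units [-0.029 -0.04   3.331] goal-frame [-0.029 -0.039  3.331] turn [ 0.     -0.0001  0.0014]
```

View pics/cup.png

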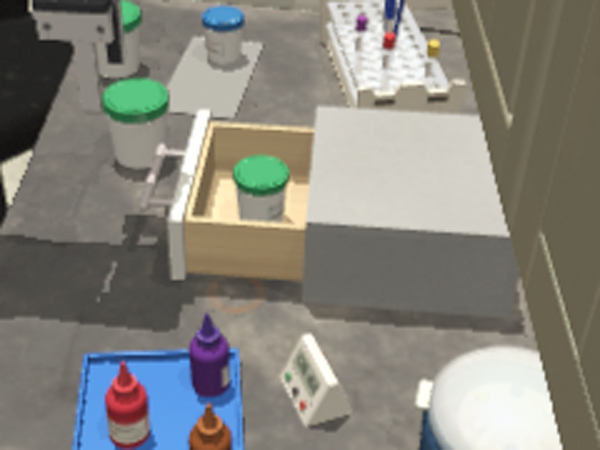

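Picture: the green cup (262,190) stands upright in the drawer, lid top at 90 mm as expected. Closing the fingers, then pushing the handle slowly.

```bash
python3 -m creep '0 -0.04 0.7 0 0 0; 0 0 0.8 0 0 0; 0 0 0.8 0 0 0; 0 0 0.6 0 0 0; 0 0 0.4 0 0 0; 0 0 0 0 0 0; 0 0 0 0 0 0' 1 10
python3 -m creep '-0.2 0 0 0 0 0; -0.15 0 0 0 0 0; -0.1 0 0 0 0 0; -0.1 0 0 0 0 0; -0.1 0 0 0 0 0; -0.1 0 0 0 0 0; -0.15 0 0 0 0 0; -0.15 0 0 0 0 0; -0.15 0 0 0 0 0; -0.15 0 0 0 0 0; -0.15 0 0 0 0 0; -0.15 0 0 0 0 0; -0.15 0 0 0 0 0; -0.15 0 0 0 0 0; -0.15 0 0 0 0 0; -0.15 0 0 0 0 0'
```

```text
clock: 24.4
eef_pos: [428.9, -20.0, 55.9]
eef_rot: [-3.142, 0.001, 3.098]
wrist_force: [1.0, -0.9, -0.6]
finger_gap: 27.5
finger_force: 0.0
clock: 26.4
eef_pos: [518.7, -23.9, 55.5]
eef_rot: [3.142, 0.0, 3.098]
wrist_force: [-1.2, -1.3, 0.6]
finger_gap: 0.4
finger_force: 0.6
```

```bash
python3 -m creep '-0.15 0 0 0 0 0; -0.15 0 0 0 0 0; -0.15 0 0 0 0 0; -0.15 0 0 0 0 0; -0.15 0 0 0 0 0; -0.15 0 0 0 0 0; -0.15 0 0 0 0 0; -0.1 0 0 0 0 0; -0.1 0 0 0 0 0; -0.05 0 0 0 0 0; 0 0 0 0 0 0'
python3 -m creep '-0.05 0 0 0 0 0; -0.05 0 0 0 0 0; -0.05 0 0 0 0 0; 0 0 0 0 0 0'
```

```text
clock: 27.78
eef_pos: [570.5, -26.1, 55.5]
eef_rot: [3.141, 0.0, 3.098]
wrist_force: [-0.3, -0.2, 0.1]
finger_gap: 0.5
finger_force: 0.0
clock: 28.28
eef_pos: [576.5, -26.4, 55.5]
eef_rot: [-3.142, 0.0, 3.098]
wrist_force: [0.8, -0.5, 0.7]
finger_gap: 0.8
finger_force: 0.0
```

```bash
for i in 1 2; do python3 -m creep '-0.05 0 0 0 0 0; -0.05 0 0 0 0 0; 0 0 0 0 0 0' | grep -E 'pos|wrist'; done
```

```text
eef_pos: [580.2, -26.6, 55.4]
wrist_force: [-2.9, -0.1, 1.4]
eef_pos: [580.6, -26.6, 55.3]
wrist_force: [-33.0, 1.6, 21.9]
```

The drawer hit its stop at x of about 580, so it is shut. Backing off, rising and checking.

```bash
python3 -m creep '0.1 0 0 0 0 0; 0.4 0 0 0 0 0; 0.7 0 0 0 0 0; 0.8 0 0 0 0 0; 0.5 0 -0.3 0 0 0; 0 0 -0.7 0 0 0; 0 0 -0.8 0 0 0; 0 0 -0.8 0 0 0; 0.5 0 -0.5 0 0 0; 0 0 0 0 0 0; 0 0 0 0 0 0; 0 0 0 0 0 0'
python3 - <<'E'
from h import *
from cell import manip
c=manip.camera("side"); w=cloud(c); S=cv2.cvtColor(c["color"],cv2.COLOR_RGB2HSV)[...,1];X,Y,Z=np.moveaxis(w,-1,0)
m=(abs(Z-97)<4)&(S<60)&(X>600)&(X<650)&(Y>-140)&(Y<85); print("rim",m.sum(),np.median(w[m],0) if m.any() else "")
cv2.imwrite("pics/end.png",cv2.resize(c["color"][90:340,120:390,::-1],None,fx=2.2,fy=2.2,interpolation=cv2.INTER_CUBIC))
E
```

```text
clock: 30.52
eef_pos: [464.5, -21.5, 178.5]
eef_rot: [3.142, -0.001, 3.098]
wrist_force: [-0.4, -0.2, -0.9]
finger_gap: 0.6
finger_force: 0.0
rim 260 [638.50500604 -48.9137035   97.75468221]
```

View pics/end.png

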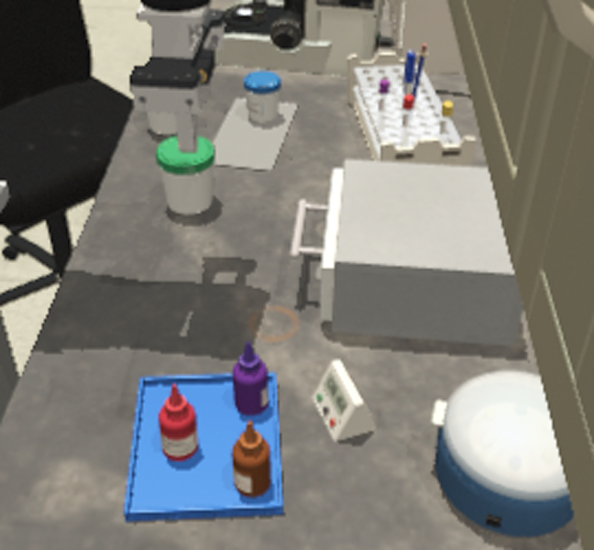

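Picture: the drawer is flush with the casing (330,240), the red bottle is upright in the tray (178,425), the rest is unmoved, and the gripper is clear.

```bash
python3 -c "
from cell import manip
print(manip.sign_off())"
```

```text
the job is handed in; nothing more can be done
None
```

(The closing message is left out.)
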